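Clamp an oribe tile in the rack-fed inspection stage

TASK

Take the tile with the cream band and brown brush strokes out of the open acrylic case and lay it flat on the middle of the black bed of the inspection stage, between the fence and the orange jaw. Then feed the jaw up by turning its black knob clockwise, following the knob as its carriage travels away and taking fresh grips as needed, until the jaw holds the tile square against the fence with a light press of about 6 to 7 newtons, and let go. Feed only by the knob, never push on the carriage, never press the tile as hard as 14 newtons, and leave everything else as it stands.

Things in the scene. Friction and masses are not known exactly. Their poses are not given: they have to be found in the camera images.
- brushed_tile_mid (a point): Centre of the tile to clamp: loose, square, green oribe glaze with a cream band and three brown brush strokes on top, 12 mm thick (this point is 6 mm above its underside), about 100 g. Handmade: its equal sides may measure anything from 58 to 62 mm. x and y run along its sides, z up out of the painted face. It starts flat on the floor of the case.
- case_floor (a point): Centre of the inner floor of the clear acrylic case: inside 152 mm (x) by 212 mm (y), walls 4 mm thick, 41 mm high above this floor. The two tiles lie about 48 mm either side of it along y, 30 mm or more from the walls in x. The clear lid, hinged on the +x wall, is raised past upright and stays. The case is fixed on a cypress board 18 mm thick.
- plain_tile_mid (a point): Centre of the other tile in the case: plain green, 12 mm thick, about as big. Leave it there.
- stage: Inspection stage, fixed; origin under it at table height. Its y axis is the feed direction, from the jaw to the fence; z up. Aluminium base 120 mm (x) by 260 mm (y, from -145 to 115 mm), 17 mm high. Two steel guide rods along y at x = -40 and 40 mm, tops 32 mm above the table.
- bed_mid (a point): A point on the centre line of the stage's black bed, on its top face, 40 mm above the table and 37.5 mm before the fence; axes as the stage. The bed is 44 mm wide (x) and reaches from 57.5 mm behind this point (-y) to the fence. A tile overhangs it on both sides in x; both sides are open, so fingers can straddle it there.
- fence_face (a point): Middle of the foot of the fence's face, level with the bed's top; axes as the stage. The face looks along -y, is 70 mm wide (x), top 55 mm above the table. The clamped tile lies flat against it, its middle within 8 mm of the bed's centre line in x, its sides parallel to the stage's axes within 3 degrees.
- knob_mid (a point): Middle of the feed knob's grip, on its upright axis, half-way up: black, ribbed, round, 36 mm across, 26 mm high, this point 79 mm above the table. It drives a pinion in a rack on the base and rides on the carriage: turned clockwise seen from above, knob and carriage travel together along the stage's +y by 10 mm per radian (62.8 mm a turn). It stays where it is left.
- carriage_top (a point): Point under the knob's axis on top of the carriage (104 mm x, 56 mm y, top 40 mm above the table). The feed drags with 12 N along y, alike all along. Load on the hand = force along y + clockwise moment about the knob's axis / 0.010 m: while feeding, the drag plus the jaw's press; at rest the drag's share reads anything from -12 to 12 N, so compare with like readings before the jaw touches.
- jaw_top (a point): Top of the jaw on the carriage, 38 mm ahead (+y) of the knob's axis, 50 mm wide (x), 55 mm above the table. Its face, an orange silicone pad, stands 65 mm ahead of the knob's axis when free and is sprung: it gives 1 mm for every 4 N, up to 5 mm. It starts 80 to 95 mm from the fence. The tile slides on the bed at under 1 N. A good press is 4 to 9 N; 14 N chips the glaze.
- rib_mid (a point): Orange hard silicone rib, rounded, 100 x 50 x 7 mm, lying flat. Leave it.
- cup_rim (a point): Rim of a small stoneware cup, 68 mm across, 70 mm high. Leave it.
- spoon_grip (a point): Handle of a stainless measuring spoon 150 mm long. Leave it.
- brush_grip (a point): Handle of a brush 180 mm long. Leave it.
- jar_mid (a point): Small lidded glaze jar, 56 mm across, 60 mm high, half-way up. Leave it.
- loupe_mid (a point): Loupe, a dark metal ring 60 mm across, 22 mm high, half-way up. Leave it.
Not all that is in view belongs to the job. What is shaped like the part that bears brushed_tile_mid but red or yellow is not meant.

How it is judged (in metres and radians):
On the way:
1. the brush-stroked tile lies flat on the bed between fence and jaw, let go, not yet pressed by the jaw (z of brushed_tile_mid in the frame of stage between 0.043 and 0.049 m and x of brushed_tile_mid in the frame of stage between -0.01 and 0.01 m and y of brushed_tile_mid in the frame of stage between 0.005 and 0.047 m and contact force between the fingers and brushed_tile below 0.1 N and contact force between pad_c0 and brushed_tile below 1 N and linear speed of brushed_tile below 0.02 m/s), for 0.2 s.
At the end, for the whole second after the job is handed in: the brush-stroked tile lies flat on the bed (height within 3 mm), its middle within 8 mm of the bed's centre line, square to the fence within 3 degrees, against the fence (over 3 N there), the sprung jaw pressing it with 4 to 9 N; robot off, all at rest (z of brushed_tile_mid in the frame of stage between 0.043 and 0.049 m and x of brushed_tile_mid in the frame of stage between -0.008 and 0.008 m and contact force between pad_c0 and brushed_tile between 4 and 9 N and contact force between stage_c2 and brushed_tile above 3 N and (angle between the x axis of stage and the x axis of brushed_tile_mid, either way round below 0.05 rad or angle between the x axis of stage and the y axis of brushed_tile_mid, either way round below 0.05 rad) and linear speed of brushed_tile below 0.005 m/s); the robot touches nothing.
It fails at once if the jaw presses the tile with 14 N or more (contact force between pad_c0 and brushed_tile above 14 N).
It fails at once if the robot pushes on the carriage itself with more than 4 N instead of feeding by the knob (contact force between any of the fingers, the arm and carriage_c0 above 4 N or contact force between any of the fingers, the arm and carriage_c1 above 4 N or contact force between any of the fingers, the arm and carriage_c2 above 4 N or contact force between any of the fingers, the arm and pad_c0 above 4 N).
It fails at once if the plain tile is moved by more than 15 mm (distance of plain_tile_mid from where it was at the start of the episode above 0.015 m).
It fails at once if another bystander (rib, cup, spoon, brush, jar, loupe) is moved by more than 20 mm (distance of any of rib_mid, cup_rim, spoon_grip, brush_grip, jar_mid, loupe_mid from where it was at the start of the episode above 0.02 m).
It also fails if it takes over 67 s, if anything falls off the work surface, if the arm or the gripper's body presses on something with over 40 N, if the wrist force passes 120 N, or if a joint passes its speed limit or range.

ROBOT

A 6-joint arm with a two-finger parallel gripper is mounted at the origin on the work surface. World frame = base frame: x ahead of the robot, y to its left, z up, the work surface at z = 0. Lengths are in m, angles in degrees, forces in N, time in s.
With the tool pointing down it reaches from about 0.4 to 0.825 m from the base axis. Payload 7 kg.
Tool frame: the origin (TCP) lies midway between the tips of the shut fingers; the grasp point (between the pads) lies r.tcp_to_grasp behind it (r.tcp_to_grasp is the distance from the TCP to the grasp point, in m); x points along the fingers, y is the direction in which the jaws open and shut, and the axes are right-handed (so a half turn about x gives the same grasp; the last joint's range is limited). The gripper opens to 88 mm and grips with 3 to 60 N. Pads are 19 mm wide; open, the fingers measure 130 mm over their backs; the gripper's body (78 mm by 193 mm) begins 47 mm behind the grasp point.
Start: joints at [-52.993, 20.546, 0.682, 0, -70.136, -16.507], TCP at [0.236, -0.632, 0.227] pointing down, gripper open.
Joint ranges: [-176.03, 176.03], [-82.01, 121.73], [-58.28, 71.71], [-173.87, 95.51], [-174.79, -0.11], [-173.66, 173.66]. Speed limits (degrees/s): [136.94, 136.94, 172.46, 180, 180, 180].

INTERFACE

Orientations are given as [roll, pitch, yaw] about the fixed x, y, z axes, in that order (R = Rz(yaw) Ry(pitch) Rx(roll)).
In Python, from plant import r gives the robot as it stands.
- The arm moves only by the tool carry_out, never from a script. Its argument "moves" is a list of rows, each a list of 7 numbers: the shift along the world's x, y, z in mm, then the turn, a rotation vector about the world's x, y, z in rad, then the opening in per cent of the stroke, from 0 (shut) to 100 (fully open). In form: [[x, y, z, wx, wy, wz, claw], ...]. A call has 1 to 5 rows; each row is the pose to reach, as a shift and turn from the pose commanded when the call began; what a row does not reach only later rows make up. A row lasts 1/10 s, in which the tool goes at most 50 mm and 8.59 degrees, less where a joint would pass 70% of its speed; a pose out of reach is approached as far as the arm can. A call with a gripper value outside its range is refused whole. The fingers move at their own pace and stop on an object; "squeeze" is the grip in N (left out, the last holds). Time passes only in rows, so rows that repeat a pose let the fingers close. It gives the time, the measured TCP pose, the force and the opening at its end, in the units of the state.
- r.get_state(): the state, without advancing time (a new reading comes with each control period).
- r.capture(name): name is "scene" or "top" or "wrist"; returns the picture (420x560x3 uint8, blue, green, red); there is no depth.
- r.camera_params(name): a dict with "K" (3x3 intrinsics, pixels), "rvec" (rotation vector, rad) and "tvec" (3), from world to camera coordinates, as OpenCV has them. Camera axes: x right, y down, z forward; pixel columns grow to the right and rows downward; lengths in m; the calibration is good to about 2 mm. The wrist camera is an equidistant fisheye: a pixel r from the principal point sees the ray r / f radians off the axis. A picture is of the moment at which its call begins: read the wrist's pose just before it. camera_params takes no time and is no camera call; for the wrist camera it gives the pose at the moment of the call.
- r.close_job(): hands the job in, once; it reports no verdict.
The state is a dict: "time_s": time; "joints": joint angles; "qd": joint speeds; "joint_torque": joint torques, N m; "tcp_pos": TCP position; "eef_rot": TCP orientation; "contact_force": force on the tool from outside, world axes, zero at the start; "moment": the same for the moment, N m; "gripper_width": finger opening in m.
Only numpy, scipy, OpenCV 4.12 (cv2) and the standard library are available. Lean on these libraries where they do the work, as an engineer would, in place of code of your own. Each camera call takes 0.05 s, during which the arm holds its last target. There are 200 camera calls.

## Working session

There is one attempt and no reset: what is moved stays moved. The work goes in short steps, Python scripts to look and compute and a tool call to move; the robot and the scene stay as the last step left them, time stands still between calls to the robot, and variables do not carry over. Pictures are saved under pics/ and viewed, about 8 in all and at most 12, crops included, and the job is handed in when it is done.

Besides the shell and the picture viewer there is one more tool, called after ">>>" as name([rows], argument=value, ...), one row to a line, values as JSON. carry_out: Moves the arm, as the interface text tells. Its arguments: {"type":"object","properties":{"moves":{"type":"array"},"squeeze":{"type":"number"}},"required":["moves"]}

```bash
ls; mkdir -p pics
python3 - <<'E'
from plant import r
import cv2
for n in ("scene","top"):
    cv2.imwrite(f"pics/{n}0.png",r.capture(n))
a=cv2.imread("pics/scene0.png");b=cv2.imread("pics/top0.png")
print(r.get_state()); print(r.tcp_to_grasp); print(r.camera_params("top"));print(r.camera_params("scene"))
E
```

```text
pics
{'time_s': 0.1, 'joints': array([-5.29928914e+01,  2.05859503e+01,  6.37929096e-01, -1.76173243e-02,
       -7.01376739e+01, -1.65072640e+01]), 'qd': array([-0.07905578, -0.04814836,  0.06687807,  0.17138658, -0.00266357,
       -0.06095607]), 'joint_torque': array([-1.56835187e-03, -5.84163773e+01,  2.93751007e+01,  7.01547548e+00,
        1.01401733e-02, -3.48548292e-05]), 'tcp_pos': array([ 0.23619893, -0.63183414,  0.22572405]), 'eef_rot': array([ 95.56995087,  89.91271856, 116.06379736]), 'contact_force': array([-0.17807907,  0.79955468,  0.18266162]), 'moment': array([ 0.00232676, -0.05359426,  0.01221886]), 'gripper_width': 0.08769109542515692}
0.0188
{'K': array([[440.04155824,   0.        , 281.77541877],
       [  0.        , 440.04155824, 206.49283547],
       [  0.        ,   0.        ,   1.        ]]), 'rvec': array([ 2.14994126, -2.20469638,  0.12263424]), 'tvec': array([0.02813519, 0.56291914, 1.09082318])}
{'K': array([[382.1272558 ,   0.        , 280.95356323],
       [  0.        , 382.1272558 , 209.44626124],
       [  0.        ,   0.        ,   1.        ]]), 'rvec': array([ 1.88082485,  1.37756919, -0.66155383]), 'tvec': array([-0.19589643, -0.27033227,  1.35209628])}
```

View pics/top0.png

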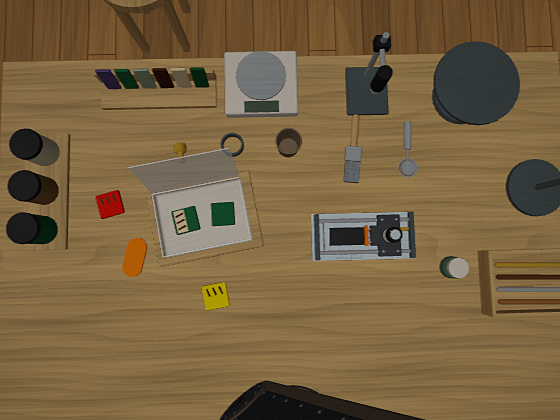

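View pics/scene0.png

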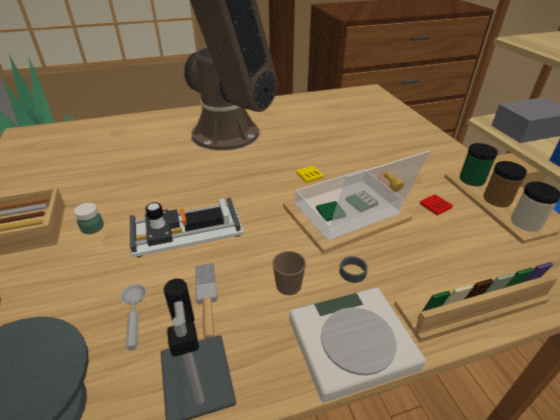

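Run:
```python
import cv2
b=cv2.imread("pics/top0.png")
def c(x,y,w,h,s,n):
    i=cv2.resize(b[y:y+h,x:x+w],None,fx=s,fy=s,interpolation=cv2.INTER_CUBIC)
    i=cv2.convertScaleAbs(i,alpha=1.5,beta=15)
    for k in range(0,w,10):
        cv2.line(i,(k*s,0),(k*s,6 if k%50 else 14),(0,0,255),1)
    for k in range(0,h,10): cv2.line(i,(0,k*s),(6,k*s),(0,0,255),1)
    cv2.imwrite(n,i)
c(140,165,130,100,6,"pics/case.png"); c(305,200,115,70,6,"pics/stage.png")
```

```text
(no output)
```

View pics/case.png

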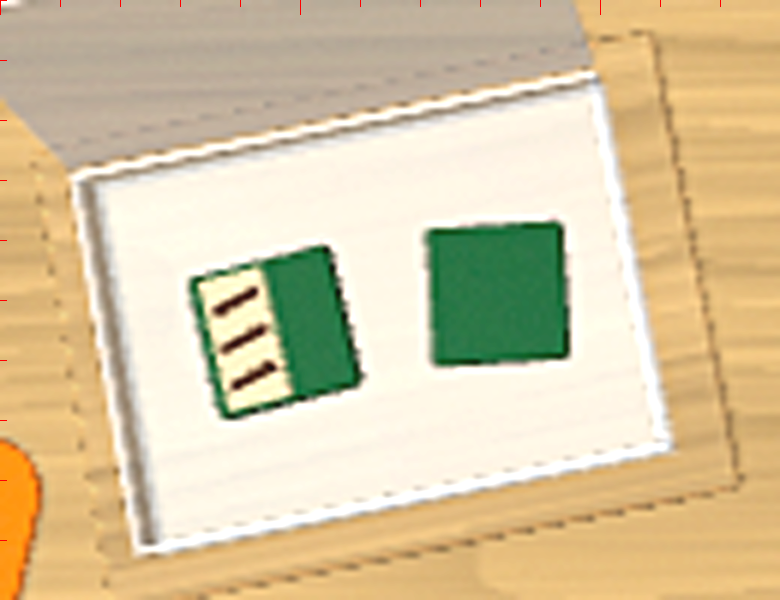

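View pics/stage.png

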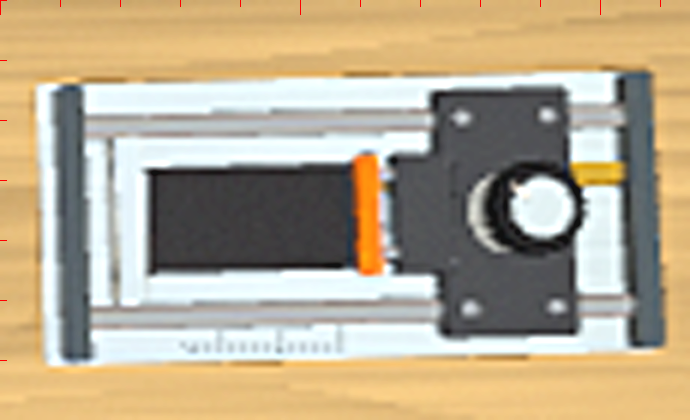

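```bash
cat > h.py <<'E'
import numpy as np, cv2
def back(name,uv,z,p=None):
    from plant import r
    p=p or r.camera_params(name); R=cv2.Rodrigues(p["rvec"])[0]; C=-R.T@p["tvec"]
    uv=np.atleast_2d(np.array(uv,float)); K=p["K"]
    if name=="wrist":
        d=(uv-K[:2,2])/[K[0,0],K[1,1]]; th=np.linalg.norm(d,axis=1,keepdims=True)
        ray=np.hstack([d/th*np.sin(th),np.cos(th)])
    else: ray=np.c_[(uv-K[:2,2])/[K[0,0],K[1,1]],np.ones(len(uv))]
    w=ray@R; return (C+w*((z-C[2])/w[:,2])[:,None])[:,:2]
E
python3 - <<'E'
from h import *
np.set_printoptions(precision=4,suppress=True)
A=lambda l:np.array(l)/6+[140,165]-0.4; B=lambda l:np.array(l)/6+[305,200]-0.4
def quad(n,P):
    print(n,P.mean(0),"sides",np.linalg.norm(P-np.roll(P,-1,0),axis=1),"ang",[round(float(np.degrees(np.arctan2(*(P[(i+1)%4]-P[i])[::-1]))),2) for i in range(4)])
for n,l in (("brushed",[[192,277],[328,246],[360,383],[226,417]]),("plain",[[427,230],[562,222],[569,357],[434,364]])):
    quad(n,back("top",A(l),.018+.004+.012)); 
quad("case rim",back("top",A([[75,178],[596,75],[668,447],[140,549]]),.018+.045))
quad("base",back("top",B([[37,85],[650,70],[662,347],[47,363]]),.017))
quad("rods",back("top",B([[88,127],[430,117],[435,307],[92,316]]),.030))
quad("bed",back("top",B([[148,170],[352,163],[355,268],[150,272]]),.040))
print("fence top edge",back("top",B([[148,170],[150,272]]),.055))
print("jaw top/pad",back("top",B([[357,155],[357,275]]),.055),"knob",back("top",B([[535,208]]),.092), back("top",B([[541,208]]),.092))
E
```

```text
brushed [0.5354 0.2563] sides [0.0582 0.0593 0.0573 0.0607] ang [-78.42, -167.36, 102.89, 13.41]
plain [0.5489 0.1635] sides [0.0568 0.057  0.0565 0.0565] ang [-87.98, -177.91, 91.54, 2.4]
case rim [0.5404 0.2122] sides [0.2171 0.1561 0.2169 0.1541] ang [-80.02, -170.12, 99.47, 9.96]
base [ 0.4849 -0.1914] sides [0.2632 0.118  0.2614 0.118 ] ang [-90.01, 179.32, 89.98, 0.21]
rods [ 0.4851 -0.1517] sides [0.1448 0.0799 0.1442 0.0793] ang [-89.75, 178.82, 90.01, -0.75]
bed [ 0.4842 -0.1458] sides [0.0855 0.0437 0.0855 0.0424] ang [-89.48, 179.12, 89.64, -0.96]
fence top edge [[ 0.5047 -0.1015]
 [ 0.4628 -0.1008]]
jaw top/pad [[ 0.5087 -0.1881]
 [ 0.4594 -0.1859]] knob [[ 0.4839 -0.2506]] [[ 0.4839 -0.253 ]]
```

Run:
```python
from h import *
from plant import r
from scipy.spatial.transform import Rotation as Ro
np.set_printoptions(precision=4,suppress=True)
s=r.get_state(); print(Ro.from_euler("xyz",s["eef_rot"],degrees=True).as_matrix())
for t in (10,15,20,25,30):
    t_=np.radians(t); P=back("top",[[129.5,167],[238,149]],.063+.158*np.cos(t_)); H=back("top",[[152.5,194],[239,177.5]],.063)
    print(t,P-H, .158*np.sin(t_))
cv2.imwrite("pics/wrist0.png",r.capture("wrist"))
```

```text
[[-0.0007 -0.3501  0.9367]
 [ 0.0014  0.9367  0.3501]
 [-1.      0.0015 -0.0001]]
10 [[ 0.0378  0.0052]
 [ 0.0353 -0.0115]] 0.027436412071374993
15 [[ 0.0384  0.0062]
 [ 0.036  -0.0112]] 0.04089340912619828
20 [[ 0.0392  0.0076]
 [ 0.037  -0.0109]] 0.05403918264545566
25 [[ 0.0403  0.0094]
 [ 0.0382 -0.0105]] 0.06677368535503052
30 [[ 0.0415  0.0115]
 [ 0.0397 -0.0099]] 0.07899999999999999
```

>>> carry_out([
  [23,41,0,0,0,-0.03,80],
  [46,82,0,0,0,-0.06,80],
  [69,123,0,0,0,-0.09,80],
  [92,164,0,0,0,-0.12,80],
  [115,205,0,0,0,-0.143,80],
])

```text
time_s: 0.65
tcp_pos: [0.3518, -0.4255, 0.2264]
eef_rot: [110.6, 90.0, 122.9]
contact_force: [1.0, -0.2, 0.1]
gripper_width: 0.0699
```

>>> carry_out([
  [23,41,0,0,0,0,80],
  [46,82,0,0,0,0,80],
  [69,123,0,0,0,0,80],
  [92,164,0,0,0,0,80],
  [115,205,0,0,0,0,80],
])

```text
time_s: 1.15
tcp_pos: [0.4668, -0.2203, 0.2267]
eef_rot: [-5.7, 90.0, 6.6]
contact_force: [0.4, -0.2, -0.5]
gripper_width: 0.0696
```

>>> carry_out([
  [11,47,0,0,0,0,80],
  [22,94,0,0,0,0,80],
  [33,141,0,0,0,0,80],
  [44,188,0,0,0,0,80],
  [55,235,0,0,0,0,80],
])

```text
time_s: 1.65
tcp_pos: [0.5213, 0.0148, 0.2267]
eef_rot: [16.2, 90.0, 28.5]
contact_force: [0.6, 0.3, 0.4]
gripper_width: 0.0697
```

>>> carry_out([
  [3,47,0,0,0,0,80],
  [6,94,0,0,0,0,80],
  [9,141,0,0,0,0,80],
  [12,188,0,0,0,0,80],
  [14,234,0,0,0,0,80],
])

```text
time_s: 2.15
tcp_pos: [0.535, 0.2488, 0.2265]
eef_rot: [174.0, 90.0, -173.6]
contact_force: [0.9, -0.4, -0.3]
gripper_width: 0.0697
```

Run:
```python
from plant import r
import cv2,pickle
from scipy.spatial.transform import Rotation as Ro
s=r.get_state();p=r.camera_params("wrist");im=r.capture("wrist")
pickle.dump((s,p),open("w1.pkl","wb"))
cv2.imwrite("pics/w1.png",im)
print(s["time_s"],s["tcp_pos"],s["joints"],s["contact_force"]);print(Ro.from_euler("xyz",s["eef_rot"],degrees=True).as_matrix().round(4),p["K"])
```

```text
2.15 [0.53501358 0.24877471 0.2264858 ] [ 4.39054235e+01  1.26123429e+01 -1.04147790e+01 -3.73456526e-03
 -6.69773491e+01 -1.21582495e+02] [ 0.91531359 -0.35847311 -0.32350992]
[[-1.000e-04 -2.134e-01  9.770e-01]
 [-0.000e+00  9.770e-01  2.134e-01]
 [-1.000e+00  0.000e+00 -1.000e-04]] [[325.1922621    0.         282.28080655]
 [  0.         325.1922621  209.62330444]
 [  0.           0.           1.        ]]
```

View pics/w1.png

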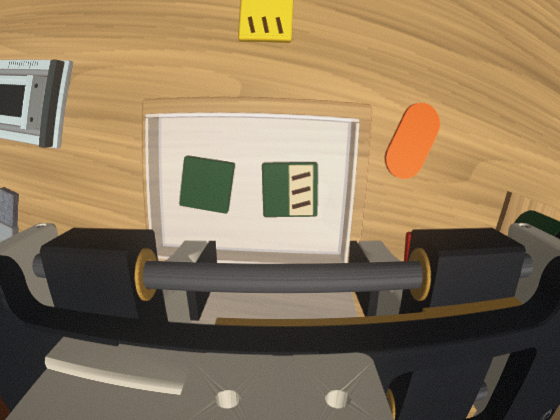

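Run:
```python
from h import *
import pickle
np.set_printoptions(precision=4,suppress=True)
s,p=pickle.load(open("w1.pkl","rb"))
im=cv2.imread("pics/w1.png")
hsv=cv2.cvtColor(im,cv2.COLOR_BGR2HSV); b=hsv[:,:,:].copy()
# refine: not-white floor inside window
m=((hsv[...,1]>110)|(hsv[...,2]<110)).astype(np.uint8)*255
w=np.zeros_like(m); w[148:228,248:332]=255
band=((hsv[...,1]>45)).astype(np.uint8)*255
for nm,mm in(("strict",m&w),("loose",band&w)):
    c=max(cv2.findContours(mm,cv2.RETR_EXTERNAL,cv2.CHAIN_APPROX_NONE)[0],key=cv2.contourArea)
    P=back("wrist",c[:,0],.034,p).astype(np.float32)
    print(nm,cv2.minAreaRect((P*1000)))
P=back("wrist",[[262,162],[317,162],[317,216.5],[263,217]],.034,p);print(P.mean(0),P)
Q=back("wrist",[[184,156],[235,162],[229,213],[180,206]],.034,p);print(Q.mean(0))
```

```text
strict ((534.05517578125, 257.227783203125), (60.68813705444336, 59.42179870605469), 13.595325469970703)
loose ((534.0978393554688, 257.8538818359375), (60.9969596862793, 60.476993560791016), 13.355019569396973)
[0.5342 0.258 ] [[0.5107 0.2219]
 [0.4978 0.2802]
 [0.5575 0.2946]
 [0.571  0.2354]]
[0.5479 0.1659]
```

>>> carry_out([
  [-1,9,-45,0,0,0.015,80],
  [-1,9,-90,0,0,0.015,80],
  [-1,9,-135,0,0,0.015,80],
  [-1,9,-165,0,0,0.015,80],
  [-1,9,-185,0,0,0.015,80],
])

```text
time_s: 2.7
tcp_pos: [0.533, 0.2547, 0.0386]
eef_rot: [-154.1, 89.8, -140.9]
contact_force: [0.2, -0.8, 0.1]
gripper_width: 0.0701
```

>>> carry_out([
  [0,0,-6,0,0,0,80],
  [0,0,-11,0,0,0,80],
  [0,0,-14,0,0,0,80],
  [0,0,-16,0,0,0,80],
  [0,0,-16,0,0,0,80],
])

```text
time_s: 3.2
tcp_pos: [0.5347, 0.256, 0.0263]
eef_rot: [31.0, 89.9, 44.2]
contact_force: [-0.8, -0.7, -1.1]
gripper_width: 0.0704
```

Run:
```python
from plant import r
import cv2
cv2.imwrite("pics/w2.png",r.capture("wrist"));s=r.get_state();print(s["tcp_pos"],s["contact_force"],s["moment"])
```

```text
[0.53468952 0.25605625 0.02630694] [ 0.26066161 -0.32503811  0.14239351] [-0.01147173  0.00100287 -0.00527497]
```

View pics/w2.png

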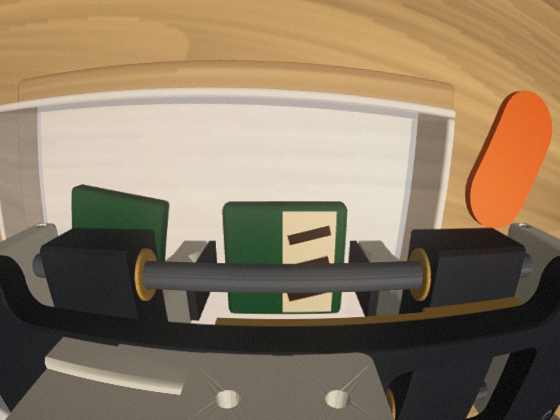

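>>> carry_out([
  [0,2,-1,0,0,0,70],
  [0,2,-1,0,0,0,60],
  [0,2,-1,0,0,0,50],
  [0,2,-1,0,0,0,50],
  [0,2,-1,0,0,0,50],
], squeeze=15)

```text
time_s: 3.75
tcp_pos: [0.5346, 0.2581, 0.0249]
eef_rot: [29.1, 90.0, 42.3]
contact_force: [-1.3, 1.7, 4.2]
gripper_width: 0.0614
```

>>> carry_out([
  [0,0,0,0,0,0,50],
  [0,0,10,0,0,0,50],
  [0,0,30,0,0,0,50],
  [0,0,60,0,0,0,50],
  [0,0,100,0,0,0,50],
])

```text
time_s: 4.25
tcp_pos: [0.533, 0.2565, 0.1241]
eef_rot: [-154.2, 89.7, -141.1]
contact_force: [1.3, 0.6, -0.6]
gripper_width: 0.0615
```

>>> carry_out([
  [0,0,40,0,0,0,50],
  [-5,-35,76,0,0,0.14,50],
  [-10,-80,76,0,0,0.28,50],
  [-16,-126,76,0,0,0.42,50],
  [-22,-172,76,0,0,0.56,50],
])

```text
time_s: 4.75
tcp_pos: [0.5114, 0.084, 0.2011]
eef_rot: [22.7, 90.0, 68.3]
contact_force: [0.1, -0.4, -1.4]
gripper_width: 0.0614
```

>>> carry_out([
  [-6,-46,0,0,0,0.14,50],
  [-12,-92,0,0,0,0.28,50],
  [-18,-138,0,0,0,0.42,50],
  [-23,-180,0,0,0,0.56,50],
  [-27,-220,0,0,0,0.7,50],
])

```text
time_s: 5.25
tcp_pos: [0.4848, -0.1321, 0.201]
eef_rot: [84.3, 90.0, 169.0]
contact_force: [0.9, 0.3, -0.9]
gripper_width: 0.061
```

>>> carry_out([
  [0,-9,0,0,0,0.08,50],
  [0,-9,-30,0,0,0.08,50],
  [0,-9,-60,0,0,0.08,50],
  [0,-9,-80,0,0,0.08,50],
  [0,-9,-80,0,0,0.08,50],
])

```text
time_s: 5.75
tcp_pos: [0.4834, -0.1395, 0.1181]
eef_rot: [90.3, 89.7, 179.3]
contact_force: [-1.0, -0.5, -0.6]
gripper_width: 0.061
```

Run:
```python
from plant import r
import cv2,pickle
from scipy.spatial.transform import Rotation as Ro
s=r.get_state();p=r.camera_params("wrist");im=r.capture("wrist")
pickle.dump((s,p),open("w3.pkl","wb"))
t=r.capture("top"); cv2.imwrite("pics/t3.png",t)
cv2.imwrite("pics/w3.png",im)
print(s["tcp_pos"],s["joints"],s["contact_force"],s["moment"]);print(Ro.from_euler("xyz",s["eef_rot"],degrees=True).as_matrix().round(4))
```

```text
[ 0.48335093 -0.13946894  0.11813661] [  6.28267062  10.4534536  -28.92172009  -0.05341407 -50.96134146
  -7.32181971] [-0.98971994 -0.54011467 -0.58769121] [-0.02248424  0.1112315  -0.0100771 ]
[[-5.900e-03 -9.998e-01  1.870e-02]
 [ 1.000e-04  1.870e-02  9.998e-01]
 [-1.000e+00  5.900e-03 -0.000e+00]]
```

View pics/w3.png

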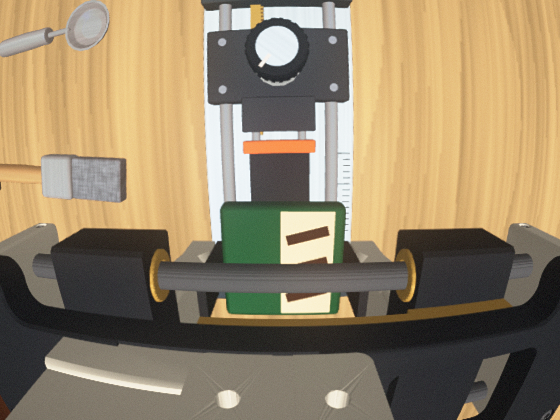

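Run:
```python
from h import *
import pickle
np.set_printoptions(precision=4,suppress=True)
s,p=pickle.load(open("w3.pkl","rb"))
im=cv2.imread("pics/w3.png")
B=lambda uv,z:print(z,back("wrist",uv,z,p).tolist())
B([[210,100],[350,102]],.04); B([[244,141],[315,140],[244,153],[316,152]],.055)
B([[277,47]],.092); B([[225,105],[332,105],[228,190],[332,190]],.030); B([[251,165],[309,165]],.04)
# tile top corners at grasp height guess
for z in (.122,.127): B([[222,203],[344,204],[338,312],[227,312]],z)
```

```text
0.04 [[0.5335689553704026, -0.22791396305897377], [0.4317637802893998, -0.2244518385773051]]
0.055 [[0.5076681970141482, -0.1971191609292718], [0.4594043932591246, -0.19685249574053704], [0.5079401960974798, -0.18888023619136085], [0.4587651056303444, -0.1886075179856425]]
0.092 [[0.4838041712743321, -0.25238942506733913]]
0.03 [[0.5242013080911516, -0.2242689279108938], [0.4435584156061286, -0.22262359774687526], [0.5244899898726223, -0.15854842774642003], [0.44348413473160353, -0.15695414067454166]]
0.04 [[0.5048007970449612, -0.1787272110219937], [0.46233266034199577, -0.17789516295418434]]
0.122 [[0.5123015754195747, -0.16977946420166232], [0.4519491565172416, -0.16808703807577452], [0.4523608295932063, -0.10574327894251677], [0.5146708265725077, -0.10712041777726668]]
0.127 [[0.5113457372754382, -0.17094939981778853], [0.4529444002247966, -0.16931168669196942], [0.453342764673171, -0.10898338574950868], [0.5136383949295412, -0.11031600423798897]]
```

>>> carry_out([
  [0,-4,-25,0,0,0.02,50],
  [0,-4,-50,0,0,0.02,50],
  [0,-4,-62,0,0,0.02,50],
  [0,-4,-68,0,0,0.02,50],
  [0,-4,-70,0,0,0.02,50],
])

```text
time_s: 6.35
tcp_pos: [0.4865, -0.1432, 0.051]
eef_rot: [-110.5, 90.0, -20.4]
contact_force: [0.3, -0.3, 0.3]
gripper_width: 0.0614
```

>>> carry_out([
  [0,0,-1,0,0,0,50],
  [0,0,-2,0,0,0,50],
  [0,0,-3,0,0,0,50],
  [0,0,-3,0,0,0,50],
])

```text
time_s: 6.75
tcp_pos: [0.4861, -0.1432, 0.0479]
eef_rot: [-85.6, 90.0, 4.5]
contact_force: [0.2, -0.2, -0.6]
gripper_width: 0.0613
```

>>> carry_out([
  [-1,0,-1,0,0,0,50],
  [-2,0,-2,0,0,0,50],
  [-2,0,-3,0,0,0,50],
  [-2,0,-3,0,0,0,50],
])

```text
time_s: 7.15
tcp_pos: [0.4838, -0.1433, 0.0444]
eef_rot: [99.3, 90.0, -170.5]
contact_force: [0.2, 0.2, -0.8]
gripper_width: 0.0613
```

>>> carry_out([
  [0,0,-0.5,0,0,0,50],
  [0,0,-1,0,0,0,50],
  [0,0,-1,0,0,0,50],
])

```text
time_s: 7.45
tcp_pos: [0.4839, -0.1432, 0.0435]
eef_rot: [91.1, 90.0, -178.8]
contact_force: [-0.4, -0.2, -1.3]
gripper_width: 0.0616
```

>>> carry_out([
  [0,0,-0.5,0,0,0,50],
  [0,0,-1,0,0,0,50],
  [0,0,-1,0,0,0,50],
])

```text
time_s: 7.75
tcp_pos: [0.484, -0.1432, 0.0429]
eef_rot: [-111.9, 90.0, -21.7]
contact_force: [-1.1, 1.6, 4.3]
gripper_width: 0.0611
```

>>> carry_out([
  [0,0,-0.5,0,0,0,50],
  [0,0,-1,0,0,0,50],
  [0,0,-1,0,0,0,50],
])

```text
time_s: 8.05
tcp_pos: [0.484, -0.1433, 0.0429]
eef_rot: [-119.2, 90.0, -29.1]
contact_force: [-5.5, 2.8, 16.7]
gripper_width: 0.0614
```

>>> carry_out([
  [0,0,1,0,0,0,55],
  [0,0,1,0,0,0,75],
  [0,0,1,0,0,0,85],
  [0,0,1,0,0,0,88],
  [0,0,3,0,0,0,88],
])

```text
time_s: 8.55
tcp_pos: [0.4837, -0.1433, 0.0442]
eef_rot: [92.4, 90.0, -177.5]
contact_force: [-0.5, 0.7, 0.8]
gripper_width: 0.0763
```

>>> carry_out([
  [0,0,0,0,0,0,88],
  [0,0,15,0,0,0,88],
  [0,0,50,0,0,0,88],
  [0,0,90,0,0,0,88],
  [0,0,110,0,0,0,88],
])

```text
time_s: 9.05
tcp_pos: [0.4853, -0.1434, 0.1579]
eef_rot: [-95.6, 89.8, -5.4]
contact_force: [1.4, 0.1, 0.7]
gripper_width: 0.0771
```

Run:
```python
from plant import r
import cv2,pickle
s=r.get_state();p=r.camera_params("wrist");im=r.capture("wrist")
pickle.dump((s,p),open("w4.pkl","wb"));cv2.imwrite("pics/w4.png",im)
t=r.capture("top"); cv2.imwrite("pics/t4.png",t); print(s["tcp_pos"],s["contact_force"],s["moment"])
```

```text
[ 0.48530407 -0.14338509  0.15785459] [1.3936124  0.09606336 0.74249834] [0.03355151 0.01232212 0.00807364]
```

View pics/w4.png

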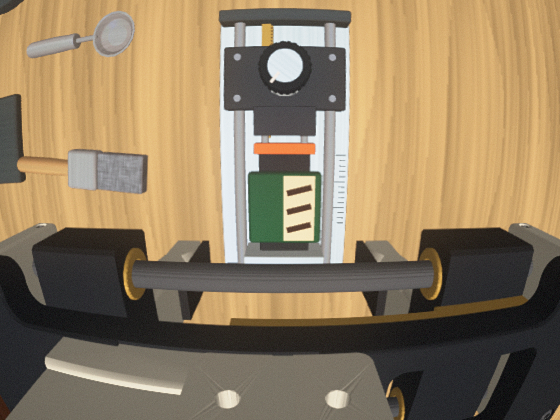

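Run:
```python
from h import *
import pickle
np.set_printoptions(precision=4,suppress=True)
s,p=pickle.load(open("w4.pkl","rb"))
B=lambda uv,z:print(z,back("wrist",uv,z,p))
P=back("wrist",[[250,173],[320,172],[320,241],[250,242]],.052,p);print(P,P.mean(0))
B([[254,154],[315,153]],.055);B([[285,67]],.092);B([[260,242],[309,243]],.055)
from scipy.spatial.transform import Rotation as Ro
print(Ro.from_euler("xyz",s["eef_rot"],degrees=True).as_matrix().round(4))
```

```text
[[ 0.5121 -0.1723]
 [ 0.4545 -0.1734]
 [ 0.4526 -0.1133]
 [ 0.5134 -0.1121]] [ 0.4832 -0.1428]
0.055 [[ 0.5083 -0.1882]
 [ 0.4593 -0.1892]]
0.092 [[ 0.4838 -0.2518]]
0.055 [[ 0.5044 -0.1133]
 [ 0.4624 -0.1126]]
[[ 0.0039 -1.     -0.0029]
 [-0.0004 -0.0029  1.    ]
 [-1.     -0.0039 -0.0004]]
```

>>> carry_out([
  [0,-25,0,0,0,0.14,88],
  [0,-50,0,0,0,0.28,88],
  [-1,-75,0,0,0,0.42,88],
  [-1,-100,0,0,0,0.56,88],
  [-1,-109,0,0,0,0.7,88],
])

```text
time_s: 9.65
tcp_pos: [0.4824, -0.2538, 0.1535]
eef_rot: [42.2, 89.9, 172.7]
contact_force: [0.1, 0.8, 0.4]
gripper_width: 0.0773
```

>>> carry_out([
  [0,0,0,0,0,0.14,88],
  [0,0,0,0,0,0.28,88],
  [0,0,0,0,0,0.42,88],
  [0,0,0,0,0,0.56,88],
  [0,0,0,0,0,0.7,88],
])

```text
time_s: 10.15
tcp_pos: [0.4825, -0.2522, 0.1536]
eef_rot: [-7.2, 89.9, 163.5]
contact_force: [-0.7, 0.0, 0.2]
gripper_width: 0.0774
```

>>> carry_out([
  [0,0,-20,0,0,0.1,80],
  [0,0,-40,0,0,0.1,80],
  [0,0,-40,0,0,0.1,80],
  [0,0,-40,0,0,0.1,80],
])

```text
time_s: 10.55
tcp_pos: [0.4826, -0.2523, 0.1142]
eef_rot: [4.1, 89.9, -179.9]
contact_force: [0.5, 0.2, 0.6]
gripper_width: 0.0698
```

Run:
```python
from plant import r
from scipy.spatial.transform import Rotation as Ro
s=r.get_state();print(s["tcp_pos"],s["joints"],s["contact_force"],s["moment"]);print(Ro.from_euler("xyz",s["eef_rot"],degrees=True).as_matrix().round(4))
```

```text
[ 0.4826125  -0.25228534  0.11420172] [-6.96764016e+00  1.42668678e+01 -2.43983067e+01  1.49369205e-02
 -5.14287378e+01  9.30230764e+01] [0.47386817 0.16749355 0.6386733 ] [-0.13638138  0.06906902  0.00250242]
[[-1.700e-03 -6.860e-02 -9.976e-01]
 [-0.000e+00 -9.976e-01  6.860e-02]
 [-1.000e+00  1.000e-04  1.600e-03]]
```

>>> carry_out([
  [1,0,-20,0,0,0,80],
  [1,0,-40,0,0,0,80],
  [1,0,-50,0,0,0,80],
  [1,0,-50,0,0,0,70],
])

```text
time_s: 10.95
tcp_pos: [0.4835, -0.2522, 0.064]
eef_rot: [-3.1, 89.9, 173.0]
contact_force: [-0.5, 0.8, -0.3]
gripper_width: 0.0665
```

>>> carry_out([
  [0,0,0,0,0,0,55],
  [0,0,0,0,0,0,45],
  [0,0,0,0,0,0,35],
  [0,0,0,0,0,0,30],
  [0,0,0,0,0,0,30],
], squeeze=25)

```text
time_s: 11.45
tcp_pos: [0.484, -0.2536, 0.0654]
eef_rot: [102.6, 89.9, -81.3]
contact_force: [-1.9, -8.4, 1.6]
gripper_width: 0.0356
```

```bash
cat > l.py <<'E'
from plant import r
import numpy as np
from scipy.spatial.transform import Rotation as Ro
np.set_printoptions(precision=4,suppress=True)
s=r.get_state();R=Ro.from_euler("xyz",s["eef_rot"],degrees=True).as_matrix()
f,m=s["contact_force"],s["moment"]
yaw=np.degrees(np.arctan2(R[1,1],R[0,1]))%360
print("t",round(s["time_s"],2),s["tcp_pos"],"yaw",yaw.round(2),"F",f,"M",m,"w",s["gripper_width"],"J6",s["joints"][5].round(1))
print("hand on knob load: ", -f[1]+m[2]/.01, " alt ", f[1]-m[2]/.01)
E
python3 l.py
```

```text
t 11.45 [ 0.484  -0.2536  0.0654] yaw 266.09 F [-1.947  -8.3859  1.588 ] M [-3.1241  0.7802 -0.0976] w 0.03560163954696018 J6 93.0
hand on knob load:  -1.371256416735136  alt  1.371256416735136
```

>>> carry_out([
  [0,1,0,0,0,-0.1,30],
  [0,2,0,0,0,-0.2,30],
  [0,3,0,0,0,-0.3,30],
  [0,4,0,0,0,-0.4,30],
  [0,5,0,0,0,-0.5,30],
])

```text
time_s: 11.95
tcp_pos: [0.484, -0.2484, 0.0654]
eef_rot: [142.8, 89.9, -70.0]
contact_force: [-1.3, -7.2, 1.4]
gripper_width: 0.0353
```

```bash
python3 l.py
```

```text
t 11.95 [ 0.484  -0.2484  0.0654] yaw 237.21 F [-1.3101 -7.1882  1.4075] M [-2.5142  0.587   0.0222] w 0.03533964141374285 J6 63.6
hand on knob load:  9.406058937122356  alt  -9.406058937122356
```

>>> carry_out([
  [0,1,0,0,0,-0.1,30],
  [0,2,0,0,0,-0.2,30],
  [0,3,0,0,0,-0.3,30],
  [0,4,0,0,0,-0.4,30],
  [0,5,0,0,0,-0.5,30],
])

```text
time_s: 12.45
tcp_pos: [0.4842, -0.2433, 0.0654]
eef_rot: [-179.0, 89.9, -60.5]
contact_force: [-1.2, -6.2, 1.3]
gripper_width: 0.0351
```

```bash
python3 l.py
```

```text
t 12.45 [ 0.4842 -0.2433  0.0654] yaw 208.56 F [-1.2292 -6.2165  1.2561] M [-2.2206  0.4353  0.0707] w 0.035063775352179576 J6 34.4
hand on knob load:  13.286491223120798  alt  -13.286491223120798
```

>>> carry_out([
  [0,1,0,0,0,-0.1,30],
  [0,2,0,0,0,-0.2,30],
  [0,3,0,0,0,-0.3,30],
  [0,4,0,0,0,-0.4,30],
  [0,5,0,0,0,-0.5,30],
])

```text
time_s: 12.95
tcp_pos: [0.4844, -0.2382, 0.0654]
eef_rot: [-138.6, 89.9, -48.7]
contact_force: [-0.4, -6.2, 1.1]
gripper_width: 0.0355
```

```bash
python3 l.py
```

```text
t 12.95 [ 0.4844 -0.2382  0.0654] yaw 179.92 F [-0.3702 -6.2329  1.1379] M [-2.1996  0.1433  0.0818] w 0.03545482904204676 J6 5.2
hand on knob load:  14.41790715753803  alt  -14.41790715753803
```

>>> carry_out([
  [0,1,0,0,0,-0.1,30],
  [0,2,0,0,0,-0.2,30],
  [0,3,0,0,0,-0.3,30],
  [0,4,0,0,0,-0.4,30],
  [0,5,0,0,0,-0.5,30],
])

```text
time_s: 13.45
tcp_pos: [0.4847, -0.2333, 0.0654]
eef_rot: [-105.6, 89.9, -44.3]
contact_force: [0.9, -7.6, 0.8]
gripper_width: 0.0356
```

```bash
python3 l.py; python3 -c "
from plant import r
import cv2
t=r.capture('top')[200:270,305:420]
cv2.imwrite('pics/t5.png',cv2.convertScaleAbs(cv2.resize(t,None,fx=6,fy=6,interpolation=cv2.INTER_CUBIC),alpha=1.5,beta=15))"
```

```text
t 13.45 [ 0.4847 -0.2333  0.0654] yaw 151.28 F [ 0.9069 -7.5986  0.759 ] M [-2.4989 -0.1746  0.0598] w 0.035621509776665186 J6 -24.0
hand on knob load:  13.579811854473446  alt  -13.579811854473446
```

View pics/t5.png

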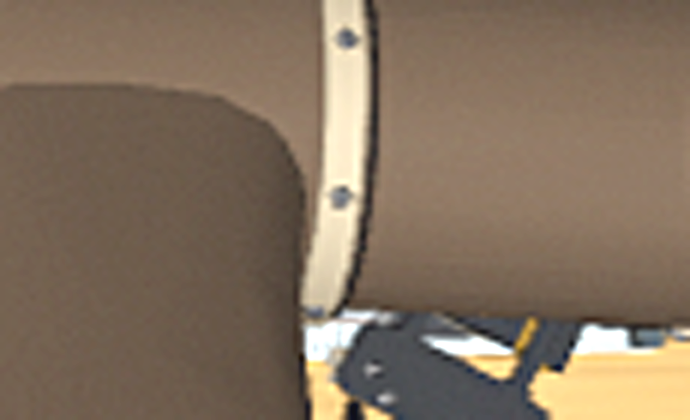

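>>> carry_out([
  [0,0.5,0,0,0,-0.05,30],
  [0,1,0,0,0,-0.1,30],
  [0,1.5,0,0,0,-0.15,30],
  [0,2,0,0,0,-0.2,30],
])

```text
time_s: 13.9
tcp_pos: [0.4848, -0.2313, 0.0654]
eef_rot: [-93.3, 89.9, -43.4]
contact_force: [0.9, -6.5, -0.4]
gripper_width: 0.0357
```

```bash
python3 l.py
```

```text
t 13.9 [ 0.4848 -0.2313  0.0654] yaw 139.94 F [ 0.9306 -6.514  -0.3554] M [-2.6738 -0.2553  0.0213] w 0.03566407297013954 J6 -35.6
hand on knob load:  8.643037401102669  alt  -8.643037401102669
```

>>> carry_out([
  [0,0.5,0,0,0,-0.05,30],
  [0,1,0,0,0,-0.1,30],
  [0,1.5,0,0,0,-0.15,30],
])

```text
time_s: 14.2
tcp_pos: [0.4848, -0.2299, 0.0654]
eef_rot: [-84.6, 89.9, -43.2]
contact_force: [1.7, -7.8, 0.0]
gripper_width: 0.0353
```

```bash
python3 l.py
```

```text
t 14.2 [ 0.4848 -0.2299  0.0654] yaw 131.34 F [ 1.714  -7.7744  0.0247] M [-2.7965 -0.3331 -0.0057] w 0.03529430881820131 J6 -44.4
hand on knob load:  7.200533034061255  alt  -7.200533034061255
```

>>> carry_out([
  [0,0.5,0,0,0,-0.05,30],
])

```text
time_s: 14.3
tcp_pos: [0.4848, -0.2294, 0.0654]
eef_rot: [-81.8, 89.9, -43.3]
contact_force: [0.6, -8.1, -0.8]
gripper_width: 0.0359
```

```bash
python3 l.py
```

```text
t 14.3 [ 0.4848 -0.2294  0.0654] yaw 128.48 F [ 0.6192 -8.1194 -0.7614] M [-2.8827 -0.338   0.0135] w 0.03587867874000554 J6 -47.3
hand on knob load:  9.472354544125455  alt  -9.472354544125455
```

>>> carry_out([
  [0,0.5,0,0,0,-0.05,30],
])

```text
time_s: 14.4
tcp_pos: [0.4849, -0.2289, 0.0654]
eef_rot: [-78.8, 89.9, -43.2]
contact_force: [1.6, -7.6, -1.0]
gripper_width: 0.0355
```

```bash
python3 l.py
```

```text
t 14.4 [ 0.4849 -0.2289  0.0654] yaw 125.62 F [ 1.5701 -7.6287 -1.0445] M [-2.9299 -0.4109  0.0419] w 0.03552220533380953 J6 -50.2
hand on knob load:  11.819153700211167  alt  -11.819153700211167
```

>>> carry_out([
  [0,0.5,0,0,0,-0.05,30],
])

```text
time_s: 14.5
tcp_pos: [0.4849, -0.2285, 0.0654]
eef_rot: [-75.6, 89.9, -42.9]
contact_force: [1.3, -7.6, -1.7]
gripper_width: 0.0354
```

```bash
python3 l.py
```

```text
t 14.5 [ 0.4849 -0.2285  0.0654] yaw 122.76 F [ 1.2634 -7.6057 -1.747 ] M [-2.9658 -0.4062  0.0236] w 0.035362901169444044 J6 -53.1
hand on knob load:  9.96637202877167  alt  -9.96637202877167
```

>>> carry_out([
  [0,0.5,0,0,0,-0.05,30],
])

```text
time_s: 14.6
tcp_pos: [0.4849, -0.228, 0.0654]
eef_rot: [-73.0, 89.9, -43.1]
contact_force: [1.2, -8.1, -0.1]
gripper_width: 0.0353
```

```bash
python3 l.py
```

```text
t 14.6 [ 0.4849 -0.228   0.0654] yaw 119.89 F [ 1.155  -8.0734 -0.1091] M [-3.0311 -0.421   0.0738] w 0.035280748864827224 J6 -56.1
hand on knob load:  15.452584192545658  alt  -15.452584192545658
```

>>> carry_out([
  [0,0.5,0,0,0,-0.05,30],
])

```text
time_s: 14.7
tcp_pos: [0.4849, -0.2275, 0.0654]
eef_rot: [-70.7, 89.9, -43.7]
contact_force: [1.2, -8.2, -1.3]
gripper_width: 0.0357
```

```bash
python3 l.py
```

```text
t 14.7 [ 0.4849 -0.2275  0.0654] yaw 117.02 F [ 1.182  -8.2446 -1.2651] M [-3.1236 -0.3988  0.0211] w 0.03567841862243178 J6 -59.0
hand on knob load:  10.354331397284303  alt  -10.354331397284303
```

>>> carry_out([
  [0,0.5,0,0,0,-0.05,30],
])

```text
time_s: 14.8
tcp_pos: [0.4849, -0.227, 0.0654]
eef_rot: [-68.8, 89.8, -44.6]
contact_force: [1.0, -8.9, -1.4]
gripper_width: 0.0355
```

```bash
python3 l.py
```

```text
t 14.8 [ 0.4849 -0.227   0.0654] yaw 114.16 F [ 1.0297 -8.9126 -1.4153] M [-3.2231 -0.4869  0.0568] w 0.03549301165521456 J6 -61.9
hand on knob load:  14.594952410743382  alt  -14.594952410743382
```

```bash
cat > a.py <<'E'
from plant import r
import numpy as np
a=[]
for i in range(12):
    r.capture("scene"); s=r.get_state(); f,m=s["contact_force"],s["moment"]
    a.append([s["tcp_pos"][1]*1e3,-f[1],m[0],m[2]/.01,-f[1]+m[2]/.01])
a=np.array(a);print(round(s["time_s"],2),"y,Fy,Mx,Mz/r,load",a.mean(0).round(2),"sem",(a.std(0)/12**.5).round(2),a[:,4].round(0))
E
python3 a.py
```

```text
15.4 y,Fy,Mx,Mz/r,load [-226.98    8.06   -2.99  -13.79   -5.73] sem [0.   0.14 0.01 1.69 1.66] [ 10.  -4.  -4. -10.  -9.  -2.  -5. -13.  -8.  -7.  -6. -11.]
```

>>> carry_out([
  [0,0.5,0,0,0,-0.05,30],
])

```text
time_s: 15.5
tcp_pos: [0.4849, -0.2266, 0.0654]
eef_rot: [-65.3, 89.8, -44.0]
contact_force: [0.5, -8.6, -1.0]
gripper_width: 0.0351
```

```bash
python3 a.py
```

```text
16.1 y,Fy,Mx,Mz/r,load [-226.51    8.14   -3.09   -9.99   -1.85] sem [0.   0.12 0.01 1.22 1.26] [ 9. -2.  4. -6. -2. -3. -3.  0. -3. -2. -8. -5.]
```

>>> carry_out([
  [0,0.3,0,0,0,-0.03,30],
])

```text
time_s: 16.2
tcp_pos: [0.4849, -0.2263, 0.0654]
eef_rot: [-65.0, 89.9, -45.3]
contact_force: [1.5, -9.4, -1.8]
gripper_width: 0.0359
```

```bash
python3 l.py
```

```text
t 16.2 [ 0.4849 -0.2263  0.0654] yaw 109.68 F [ 1.5002 -9.4206 -1.7621] M [-3.2167 -0.4628  0.0509] w 0.03587066332407787 J6 -66.5
hand on knob load:  14.511568655816586  alt  -14.511568655816586
```

>>> carry_out([
  [0,0.2,0,0,0,-0.02,30],
])

```text
time_s: 16.3
tcp_pos: [0.4849, -0.2261, 0.0654]
eef_rot: [-63.9, 89.8, -45.4]
contact_force: [2.1, -8.8, -1.0]
gripper_width: 0.0354
```

```bash
python3 l.py
```

```text
t 16.3 [ 0.4849 -0.2261  0.0654] yaw 108.49 F [ 2.1083 -8.8199 -1.0399] M [-3.2904 -0.4624  0.088 ] w 0.03541742127672866 J6 -67.7
hand on knob load:  17.616894787857007  alt  -17.616894787857007
```

>>> carry_out([
  [0,0.2,0,0,0,-0.02,30],
])

```text
time_s: 16.4
tcp_pos: [0.4849, -0.2259, 0.0654]
eef_rot: [-63.0, 89.8, -45.6]
contact_force: [1.5, -8.8, -2.2]
gripper_width: 0.0352
```

```bash
python3 l.py
```

```text
t 16.4 [ 0.4849 -0.2259  0.0654] yaw 107.36 F [ 1.4646 -8.7768 -2.1695] M [-3.3527 -0.4885  0.0897] w 0.035210515186715474 J6 -68.9
hand on knob load:  17.746237363291904  alt  -17.746237363291904
```

>>> carry_out([
  [0,0.2,0,0,0,-0.02,30],
])

```text
time_s: 16.5
tcp_pos: [0.4849, -0.2257, 0.0654]
eef_rot: [-62.1, 89.8, -45.9]
contact_force: [1.1, -8.4, -0.9]
gripper_width: 0.0356
```

```bash
python3 l.py
```

```text
t 16.5 [ 0.4849 -0.2257  0.0654] yaw 106.21 F [ 1.1145 -8.4156 -0.8776] M [-3.4094 -0.4756  0.0825] w 0.03556018284465062 J6 -70.0
hand on knob load:  16.664267494139107  alt  -16.664267494139107
```

```bash
cat > k.py <<'E'
from plant import r
import numpy as np
from scipy.spatial.transform import Rotation as Ro
s=r.get_state();R=Ro.from_euler("xyz",s["eef_rot"],degrees=True).as_matrix();f,m=s["contact_force"],s["moment"]
p=s["tcp_pos"]*1e3; yaw=np.degrees(np.arctan2(R[1,1],R[0,1]))%360
L=-f[1]+m[2]/.01+(p[0]-483.9)*f[1]/10
o="%.2f y %.2f yaw %.2f Fy %.2f Mx %.3f Mz %.4f L %.2f"%(s["time_s"],p[1],yaw,f[1],m[0],m[2],L)
print(o); open("k.log","a").write(o+"\n")
E
python3 k.py
```

```text
16.50 y -225.73 yaw 106.21 Fy -8.42 Mx -3.409 Mz 0.0825 L 15.82
```

>>> carry_out([
  [0,-1,0,0,0,0.1,30],
  [0,-2,0,0,0,0.2,30],
  [0,-3,0,0,0,0.3,30],
  [0,-4,0,0,0,0.4,30],
])

```text
time_s: 16.9
tcp_pos: [0.4848, -0.2295, 0.0654]
eef_rot: [-77.9, 89.9, -38.5]
contact_force: [0.8, -7.2, -0.8]
gripper_width: 0.0356
```

```bash
python3 k.py
```

```text
16.90 y -229.51 yaw 129.38 Fy -7.16 Mx -2.558 Mz -0.2447 L -17.98
```

>>> carry_out([
  [0,-0.3,0,0,0,0.03,30],
  [0,0,0,0,0,0,30],
  [0,0.3,0,0,0,-0.03,30],
  [0,0.6,0,0,0,-0.06,30],
])

```text
time_s: 17.3
tcp_pos: [0.4848, -0.229, 0.0654]
eef_rot: [-80.0, 89.9, -44.4]
contact_force: [0.5, -7.6, -0.5]
gripper_width: 0.0355
```

```bash
python3 k.py
```

```text
17.30 y -228.97 yaw 125.66 Fy -7.62 Mx -2.842 Mz 0.0586 L 12.78
```

>>> carry_out([
  [0,0.3,0,0,0,-0.03,30],
])

```text
time_s: 17.4
tcp_pos: [0.4848, -0.2286, 0.0654]
eef_rot: [-77.4, 89.9, -43.4]
contact_force: [1.9, -6.7, -0.9]
gripper_width: 0.0354
```

```bash
python3 k.py
```

```text
17.40 y -228.65 yaw 123.95 Fy -6.74 Mx -2.900 Mz 0.0097 L 7.07
```

>>> carry_out([
  [0,0.3,0,0,0,-0.03,30],
])

```text
time_s: 17.5
tcp_pos: [0.4848, -0.2284, 0.0654]
eef_rot: [-75.9, 89.9, -43.7]
contact_force: [0.9, -7.9, -1.6]
gripper_width: 0.0355
```

```bash
python3 k.py
```

```text
17.50 y -228.37 yaw 122.23 Fy -7.91 Mx -2.986 Mz 0.0428 L 11.44
```

>>> carry_out([
  [0,0.3,0,0,0,-0.03,30],
])

```text
time_s: 17.6
tcp_pos: [0.4849, -0.2281, 0.0654]
eef_rot: [-73.6, 89.9, -43.1]
contact_force: [0.6, -8.0, -0.8]
gripper_width: 0.0354
```

```bash
python3 k.py
```

```text
17.60 y -228.08 yaw 120.51 Fy -7.96 Mx -3.027 Mz 0.0160 L 8.77
```

>>> carry_out([
  [0,0.3,0,0,0,-0.03,30],
])

```text
time_s: 17.7
tcp_pos: [0.4849, -0.2278, 0.0654]
eef_rot: [-72.1, 89.9, -43.3]
contact_force: [1.3, -7.9, -0.5]
gripper_width: 0.0355
```

```bash
python3 k.py
```

```text
17.70 y -227.78 yaw 118.79 Fy -7.88 Mx -3.047 Mz 0.0421 L 11.31
```

>>> carry_out([
  [0,0.3,0,0,0,-0.03,30],
])

```text
time_s: 17.8
tcp_pos: [0.4849, -0.2275, 0.0654]
eef_rot: [-71.0, 89.9, -43.9]
contact_force: [1.7, -7.9, -0.8]
gripper_width: 0.0356
```

```bash
python3 k.py
```

```text
17.80 y -227.51 yaw 117.07 Fy -7.92 Mx -3.092 Mz 0.0600 L 13.14
```

>>> carry_out([
  [0,0.3,0,0,0,-0.03,30],
])

```text
time_s: 17.9
tcp_pos: [0.4849, -0.2272, 0.0654]
eef_rot: [-69.0, 89.8, -43.7]
contact_force: [0.6, -8.0, -0.4]
gripper_width: 0.0356
```

```bash
python3 k.py
```

```text
17.90 y -227.24 yaw 115.35 Fy -8.00 Mx -3.130 Mz 0.0723 L 14.42
```

>>> carry_out([
  [0,0.3,0,0,0,-0.03,30],
])

```text
time_s: 18.0
tcp_pos: [0.4849, -0.2269, 0.0654]
eef_rot: [-67.6, 89.8, -44.0]
contact_force: [0.9, -8.6, -0.8]
gripper_width: 0.0355
```

```bash
python3 k.py
```

```text
18.00 y -226.94 yaw 113.63 Fy -8.56 Mx -3.161 Mz -0.0467 L 3.02
```

>>> carry_out([
  [0,0.3,0,0,0,-0.03,30],
])

```text
time_s: 18.1
tcp_pos: [0.4849, -0.2267, 0.0654]
eef_rot: [-66.1, 89.8, -44.2]
contact_force: [2.5, -8.2, -1.0]
gripper_width: 0.0355
```

```bash
python3 k.py
```

```text
18.10 y -226.66 yaw 111.92 Fy -8.23 Mx -3.174 Mz 0.0558 L 12.96
```

>>> carry_out([
  [0,0.3,0,0,0,-0.03,30],
])

```text
time_s: 18.2
tcp_pos: [0.4849, -0.2264, 0.0654]
eef_rot: [-64.7, 89.8, -44.5]
contact_force: [1.4, -8.9, -1.0]
gripper_width: 0.0354
```

```bash
python3 k.py
```

```text
18.20 y -226.36 yaw 110.20 Fy -8.95 Mx -3.237 Mz 0.0158 L 9.62
```

>>> carry_out([
  [0,0.3,0,0,0,-0.03,30],
])

```text
time_s: 18.3
tcp_pos: [0.4849, -0.2261, 0.0654]
eef_rot: [-64.4, 89.8, -45.9]
contact_force: [0.8, -7.9, -1.8]
gripper_width: 0.0356
```

```bash
python3 k.py
python3 - <<'E'
import numpy as np
from scipy.optimize import least_squares
y,L=np.array([(float(l.split()[4]),float(l.split()[-1])) for l in open("k.log").read().splitlines()[2:]]).T
f=lambda p:p[0]+np.maximum(0,(p[1]-y)*.698)-L
q=least_squares(f,[10,117]); J=np.linalg.inv(q.jac.T@q.jac)
print(q.x,np.sqrt(np.diag(J))*q.fun.std(),"resid",q.fun.std(),"P now",.698*(q.x[1]-y[-1]))
E
```

```text
18.30 y -226.09 yaw 108.48 Fy -7.89 Mx -3.318 Mz 0.0937 L 16.50
[ 10.36133739 113.62999958] [1.23152851 3.09875579] resid 3.270298212840997 P now 3.5946997073817353
```

>>> carry_out([
  [0,0.2,0,0,0,-0.02,30],
])

```text
time_s: 18.4
tcp_pos: [0.4849, -0.2259, 0.0655]
eef_rot: [-62.6, 89.8, -45.2]
contact_force: [2.5, -9.1, -1.1]
gripper_width: 0.0355
```

```bash
python3 k.py
```

```text
18.40 y -225.89 yaw 107.34 Fy -9.08 Mx -3.324 Mz 0.0918 L 17.31
```

>>> carry_out([
  [0,0.2,0,0,0,-0.02,30],
])

```text
time_s: 18.5
tcp_pos: [0.4849, -0.2257, 0.0654]
eef_rot: [-62.5, 89.8, -46.3]
contact_force: [1.2, -8.5, -0.8]
gripper_width: 0.0357
```

```bash
python3 k.py
```

```text
18.50 y -225.70 yaw 106.22 Fy -8.49 Mx -3.399 Mz 0.0756 L 15.20
```

>>> carry_out([
  [0,0.2,0,0,0,-0.02,30],
])

```text
time_s: 18.6
tcp_pos: [0.4849, -0.2255, 0.0654]
eef_rot: [-61.2, 89.8, -46.1]
contact_force: [1.3, -8.9, -0.9]
gripper_width: 0.0351
```

```bash
python3 k.py
```

```text
18.60 y -225.53 yaw 105.07 Fy -8.87 Mx -3.411 Mz 0.1138 L 19.36
```

>>> carry_out([
  [0,0.2,0,0,0,-0.02,30],
])

```text
time_s: 18.7
tcp_pos: [0.4849, -0.2253, 0.0654]
eef_rot: [-60.9, 89.8, -47.0]
contact_force: [1.8, -8.7, -1.8]
gripper_width: 0.0352
```

```bash
python3 k.py
```

```text
18.70 y -225.34 yaw 103.93 Fy -8.75 Mx -3.457 Mz 0.1088 L 18.74
```

```bash
cat > fit.py <<'E'
import numpy as np
from scipy.optimize import least_squares
y,L=np.array([(float(l.split()[4]),float(l.split()[-1])) for l in open("k.log").read().splitlines()[2:]]).T
y1=[139.94,131.34,128.48,125.62,122.76,119.89,117.02,114.16,109.68,108.49,107.36,106.21]
L1=np.array([8.6,7.2,9.5,11.8,10,15.5,10.4,14.6,14.5,17.6,17.7,16.7])-.8
now=y[-1]; y=np.r_[y,y1];L=np.r_[L,L1]
for loss in("linear","soft_l1"):
  for fixed in (None,10.,12.):
    f=lambda p:(p[0] if fixed is None else fixed)+np.maximum(0,(p[1]-y)*.698)-L
    best=min((least_squares(f,[10,g],loss=loss,f_scale=2) for g in (108,112,116)),key=lambda q:q.cost)
    J=np.linalg.pinv(best.jac.T@best.jac)
    print(loss,fixed,best.x.round(2),(np.sqrt(np.diag(J))*2.2).round(2),"P now",(.698*(best.x[1]-now)).round(2),"rms",f(best.x).std().round(2))
E
python3 fit.py
```

```text
linear None [ 10.45 114.61] [0.59 1.21] P now 7.46 rms 2.74
linear 10.0 [ 10.   115.72] [0.   0.84] P now 8.23 rms 2.75
linear 12.0 [ 10.   113.06] [0.   0.95] P now 6.37 rms 2.8
soft_l1 None [ 10.03 116.47] [0.91 1.73] P now 8.75 rms 2.77
soft_l1 10.0 [ 10.   116.51] [0.   1.13] P now 8.78 rms 2.77
soft_l1 12.0 [ 10.  113.4] [0.   1.18] P now 6.61 rms 2.76
```

>>> carry_out([
  [0,-0.1,0,0,0,0.01,30],
  [0,-0.2,0,0,0,0.02,30],
  [0,-0.2,0,0,0,0.02,30],
])

```text
time_s: 19.0
tcp_pos: [0.4849, -0.2255, 0.0654]
eef_rot: [-57.5, 89.8, -42.3]
contact_force: [0.9, -8.8, -0.9]
gripper_width: 0.0357
```

```bash
python3 k.py
```

```text
19.00 y -225.48 yaw 105.11 Fy -8.76 Mx -3.188 Mz -0.0793 L -0.07
```

>>> carry_out([
  [0,0,0,0,0,0,30],
])

```text
time_s: 19.1
tcp_pos: [0.4849, -0.2255, 0.0654]
eef_rot: [-58.2, 89.8, -43.1]
contact_force: [-0.0, -7.5, -0.9]
gripper_width: 0.0355
```

```bash
python3 k.py
```

```text
19.10 y -225.49 yaw 105.10 Fy -7.49 Mx -3.271 Mz -0.1106 L -4.34
```

>>> carry_out([
  [0,0,0,0,0,0,45],
  [0,0,0,0,0,0,60],
  [0,0,0,0,0,0,75],
  [0,0,0,0,0,0,80],
  [0,0,0,0,0,0,80],
])

```text
time_s: 19.6
tcp_pos: [0.484, -0.224, 0.0646]
eef_rot: [51.5, 90.0, 66.6]
contact_force: [-0.1, -0.5, 0.6]
gripper_width: 0.0657
```

>>> carry_out([
  [0,0,20,0,0,0,80],
  [0,0,60,0,0,0,80],
  [0,0,100,0,0,0,80],
  [0,0,110,0,0,0.14,80],
  [0,0,110,0,0,0.28,80],
])

```text
time_s: 20.1
tcp_pos: [0.4854, -0.2242, 0.1773]
eef_rot: [-39.3, 89.7, -7.9]
contact_force: [0.1, -0.1, -1.6]
gripper_width: 0.0701
```

>>> carry_out([
  [0,25,0,0,0,0.14,80],
  [0,50,0,0,0,0.28,80],
  [0,75,0,0,0,0.42,80],
  [0,95,0,0,0,0.56,80],
  [0,95,0,0,0,0.7,80],
])

```text
time_s: 20.6
tcp_pos: [0.4839, -0.1273, 0.1748]
eef_rot: [-31.8, 90.0, 39.9]
contact_force: [-0.2, -0.6, -0.9]
gripper_width: 0.0702
```

>>> carry_out([
  [0,0,0,0,0,0.14,80],
  [0,0,0,0,0,0.28,80],
  [0,0,0,0,0,0.33,80],
  [0,0,0,0,0,0.33,80],
])

```text
time_s: 21.0
tcp_pos: [0.4839, -0.129, 0.1746]
eef_rot: [22.2, 90.0, 112.4]
contact_force: [-0.5, -0.5, 0.6]
gripper_width: 0.07
```

Run:
```python
from plant import r
import cv2,pickle
s=r.get_state();p=r.camera_params("wrist");im=r.capture("wrist")
pickle.dump((s,p),open("w6.pkl","wb"))
cv2.imwrite("pics/w6.png",cv2.resize(im[40:250,200:380],None,fx=2.8,fy=2.8,interpolation=cv2.INTER_CUBIC)); print(s["time_s"],s["tcp_pos"],s["contact_force"])
```

```text
21.0 [ 0.48390828 -0.12899435  0.17455046] [-0.51064775 -0.45479788  0.63410071]
```

View pics/w6.png

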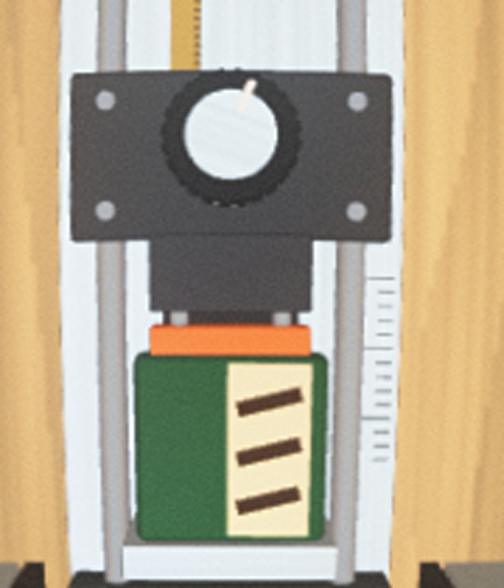

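>>> carry_out([
  [1,12.5,-8,0,0,0,88],
  [1,12.5,-17,0,0,0,88],
  [1,12.5,-17,0,0,0,88],
  [1,12.5,-17,0,0,0,88],
])

```text
time_s: 21.45
tcp_pos: [0.4847, -0.1166, 0.1572]
eef_rot: [103.7, 89.9, -166.2]
contact_force: [0.6, 0.4, 0.3]
gripper_width: 0.0771
```

Run:
```python
from plant import r
from h import *
import pickle
s=r.get_state();p=r.camera_params("wrist");ims=[r.capture("wrist") for _ in range(4)]
p2=r.camera_params("wrist")
im=np.mean(ims,0); cv2.imwrite("pics/w7.png",im); pickle.dump((s,p2),open("w7.pkl","wb")); print(s["tcp_pos"],p2["tvec"]-p["tvec"])
for n in ("w4","w7"):
    a=cv2.imread(f"pics/{n}.png").astype(float); s,p=pickle.load(open(n+".pkl","rb"))
    # orange profile down columns: R-B
    g=(a[...,2]-a[...,0])
    edges=[]
    u=None
    o=g[125:170,:]; cols=np.where((o>100).sum(0)>4)[0]; cols=cols[(cols>230)&(cols<340)]; print(n,"cols",cols.min(),cols.max(),s["tcp_pos"])
    c0=int(cols.mean()); us=np.arange(cols.min()+4,cols.max()-3)
    rear=[]
    for u in us:
        c=o[:,u]; k=np.argmax(c>100); rear.append(125+k-1+(100-c[k-1])/(c[k]-c[k-1]))
    # carriage front edge (z .04) / rear edge: gray brightness transitions beside the neck, col c0+-45
    print("rear row",np.median(rear).round(2),"world",back("wrist",[[c0,np.median(rear)]],.055,p)[0].round(5))
    gr=a.mean(2)
    win=gr[80:125,:]
    fe=[]
    for u in list(range(c0-41,c0-34)):
        print(u,gr[36:60,u].round(0).astype(int).tolist(),gr[92:120,u].round(0).astype(int).tolist()) if u==c0-38 else None
    print("mid profile",gr[92:165,c0].round(0).astype(int).tolist())
```

```text
[ 0.48471619 -0.11656302  0.15715385] [ 6.84899464e-04  2.18447286e-05 -3.03768154e-05]
w4 cols 254 314 [ 0.48530407 -0.14338509  0.15785459]
rear row 142.71 world [ 0.48424 -0.19731]
246 [234, 233, 234, 234, 234, 232, 232, 233, 237, 237, 160, 81, 80, 78, 80, 78, 76, 80, 74, 80, 80, 78, 78, 77] [76, 77, 78, 79, 77, 77, 83, 79, 76, 78, 78, 81, 80, 79, 81, 77, 73, 65, 142, 241, 240, 240, 240, 241, 240, 238, 240, 240]
mid profile [47, 66, 157, 181, 90, 76, 74, 74, 74, 77, 75, 76, 77, 77, 66, 80, 78, 83, 78, 75, 80, 74, 79, 76, 79, 82, 82, 80, 78, 79, 77, 82, 81, 78, 84, 84, 79, 79, 77, 79, 75, 79, 80, 159, 232, 239, 237, 238, 238, 239, 182, 133, 151, 152, 155, 154, 155, 154, 153, 152, 152, 141, 90, 65, 64, 63, 65, 71, 65, 68, 69, 72, 64]
w7 cols 253 313 [ 0.48471619 -0.11656302  0.15715385]
rear row 142.59 world [ 0.48448 -0.17071]
245 [235, 236, 235, 236, 235, 235, 236, 235, 235, 234, 238, 239, 109, 76, 83, 81, 82, 82, 82, 83, 83, 82, 84, 80] [78, 75, 75, 77, 77, 75, 77, 78, 76, 77, 79, 78, 77, 77, 81, 78, 78, 75, 70, 76, 179, 243, 242, 240, 240, 240, 240, 240]
mid profile [48, 45, 40, 55, 135, 172, 93, 72, 75, 75, 75, 73, 74, 76, 73, 70, 69, 75, 77, 79, 77, 75, 75, 76, 78, 76, 74, 77, 76, 76, 77, 76, 75, 76, 76, 79, 77, 78, 78, 79, 78, 78, 80, 79, 77, 67, 62, 63, 66, 63, 73, 114, 152, 152, 152, 153, 151, 152, 152, 152, 153, 144, 93, 66, 83, 165, 220, 220, 220, 223, 225, 225, 225][ WARN:0@3.857] global loadsave.cpp:1063 imwrite_ Unsupported depth image for selected encoder is fallbacked to CV_8U.
```

Run:
```python
from h import *
import pickle
D={}
for n,v in {"w4":(46.51,110.58,142.71),"w7":(48.18,112.37,142.59)}.items():
    p=pickle.load(open(n+".pkl","rb"))[1]
    a=[back("wrist",[[u,x]],z,p)[0,1]*1e3 for u,x,z in ((246,v[0]-.5,.04),(246,v[1]-.5,.04),(284,v[2],.055))]
    D[n]=np.array(a); print(n,np.round(a,2),"len",round(a[1]-a[0],2),"pad-front",round(a[2]-a[1],2),"pad-rear",round(a[2]-a[0],2))
c=[(D["w4"][2]-D["w4"][i])-(D["w7"][2]-D["w7"][i]) for i in(0,1)]; print("compression mm",c,"P",4*np.array(c))
```

```text
w4 [-280.78 -224.6  -197.31] len 56.18 pad-front 27.29 pad-rear 83.47
w7 [-252.52 -196.37 -170.7 ] len 56.15 pad-front 25.67 pad-rear 81.82
compression mm [np.float64(1.650597037551023), np.float64(1.621895251047647)] P [6.60238815 6.487581  ]
```

```bash
python3 -c "
from plant import r
print(r.close_job())"
```

```text
the job is handed in; nothing more can be done
None
```

The brush-stroked tile is clamped square against the fence, and I estimate the jaw's press at about 6.5 N. The job was handed in at about 22 s, with the gripper open and clear. No verdict was reported.

- **What I did:** I lifted the tile out of the case with the fingers between the two tiles and laid it on the middle of the bed. Then I fed the jaw by turning the knob clockwise in a single grip, following the carriage. One grip was enough for the whole feed. Partway through I backed off about 4 mm and fed forward again to get a cleaner force reading. At the end I turned back about 1° and let go.
- **Checks on the press:** The single load readings were noisy, about ±3 N. Fitted together, they gave 5.7–8 N after the small turn-back. An independent check compared wrist pictures taken before and after. The pad was compressed by 1.62–1.65 mm, which means about 6.5–6.6 N. The two methods agree.
- **Last pictures:** The tile lies flat between pad and fence, square by eye and close to the bed's centre line. I saw nothing else moved in the wrist pictures, but I did not check the other objects one by one.

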